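Set out the colour-coded staining station

ROBOT

A 6-joint arm with a two-finger parallel gripper is mounted at the origin on a cart in front of the work surface, level with it; the furniture and walls round the work are solid. World frame = base frame: x ahead of the robot, y to its left, z up, the work surface at z = 0. Lengths are in m, angles in rad, forces in N, time in s.
With the tool pointing down it reaches from about 0.3 to 0.875 m from the base axis. Payload 6.4 kg.
Tool frame: the origin (TCP) lies on the centre line of the jaws, within the pads' length; the fingertips stand r.nose_length ahead of it and the grasp point (between the pads) lies 11 mm behind it (r.nose_length is the distance from the TCP to the fingertips, in m); z points along the fingers, y is the direction in which the jaws open and shut (so a half turn about z gives the same grasp; the last joint's range is limited). The gripper opens to 85 mm and grips with 20 to 120 N. Pads are 22 mm wide; open, the fingers measure 114 mm over their backs; the gripper's body (76 mm by 85 mm) begins 54 mm behind the grasp point. The pads swing forward as they close: fully open they stand 13 mm farther back than shut.
Start: joints at [-1.389, 0.181, 1.607, -0, 1.354, -0.206], TCP at [0.217, -0.532, 0.239] pointing down, gripper open.
Joint ranges: [-2.99, 2.99], [-0.89, 2.07], [0.3, 2.58], [-1.14, 4.28], [0, 2.63], [-3.12, 3.12]. Speed limits (rad/s): [2.57, 2.57, 3.01, 3.14, 3.14, 3.14].

INTERFACE

Orientations are given as a 3x3 rotation matrix whose columns are the frame's x, y, z axes.
In Python, from station import r gives the robot as it stands. The module is installed in compiled form; this text tells all that it offers.
- The arm moves only by the tool servo_tool, never from a script. Its argument "deltas" is a list that holds one entry, the list of rows, each a list of 7 numbers: the shift along the tool's x, y, z as a fraction of full scale, then the turn, a rotation vector about the tool's x, y, z as a fraction of full scale, then the opening in per cent of the stroke, from 0 (shut) to 100 (fully open). A call has 1 to 5 rows; each row shifts and turns the commanded pose from where the row before left it, along the tool's axes as they then stand; what a row does not reach is not made up. Full scale, the value 1, is 120 mm for a shift and 180 degrees for a turn. A row lasts 1/8 s, in which the tool goes at most 62.5 mm and 10.7 degrees, less where a joint would pass 70% of its speed; a pose out of reach is approached as far as the arm can. A call with a number of a shift or a turn outside -1 to 1 is refused whole. A call with a gripper value outside its range is refused whole. The fingers move at their own pace and stop on an object; the grip force is fixed at half the most. Time passes only in rows, so rows that do not move let the fingers close. It gives the time, the measured TCP pose, the force and the opening at its end, in the units of the state.
- r.get_obs(): the state, without advancing time (a new reading comes with each control period).
- r.snapshot(name): name is "scene" or "top"; returns a dict with "pixels" (384x512x3 uint8, red, green, blue), "fov_y" (degrees; the focal length in pixels is half the picture's height over the tangent of half this angle, whatever the lens; pixels are square), "cx", "cy" (the principal point, pixels), "T" (4x4, takes a point from camera to world coordinates). Camera axes: x right, y up, looking along -z (the intrinsics and any distortion apply to the point x, -y, -z); pixel columns grow to the right and rows downward; lengths in m; the calibration is good to about 2 mm. A picture is of the moment at which its call begins. There is no depth.
- r.finish_job(): hands the job in, once; it reports no verdict.
The state is a dict: "time_s": time; "qpos": joint angles; "dq": joint speeds; "joint_torque": joint torques, N m; "tcp_pos": TCP position; "ee_rot": TCP orientation; "contact_force": force on the tool from outside, world axes, zero at the start; "torque": the same for the moment, N m; "finger_gap": finger opening in m.
Only numpy, scipy, OpenCV 4.12 (cv2) and the standard library are available. Lean on these libraries where they do the work, as an engineer would, in place of code of your own. Each camera call takes 0.05 s, during which the arm holds its last target.

TASK

Set out the staining station: put the blue-lidded and the orange-lidded specimen cup, the red-capped reagent bottle and the violet stain bottle each into the low dish-shaped holder of its own colour, standing upright on the holder's floor. Keep the containers upright all the way, and leave the black-capped bottle and the white-capped dropper bottle where they are.

Things in the scene. Friction and masses are not known exactly. Their poses are not given: they have to be found in the camera images.
- cup_blue_mid (a point): round specimen cup with a white label and a BLUE screw lid; 70 high, body 56 in diameter up to 56 above its foot, lid 59 in diameter above that (mm). Loose, standing upright; this point is its centre, on its axis half-way up, 35 mm above its foot; z is up along its axis, yaw is arbitrary.
- cup_orange_mid (a point): round specimen cup with a white label and an ORANGE (yellowish) screw lid; 70 high, body 56 in diameter up to 56 above its foot, lid 59 in diameter above that (mm). Loose, standing upright; this point is its centre, on its axis half-way up, 35 mm above its foot; z is up along its axis, yaw is arbitrary.
- bottle_red_mid (a point): round white reagent bottle with a RED screw cap; 98 high, body 42 in diameter up to 71 above its foot, cap 31 in diameter (mm). Loose, standing upright; this point is its centre, on its axis half-way up, 49 mm above its foot; z is up along its axis, yaw is arbitrary.
- bottle_violet_mid (a point): small round very dark VIOLET stain bottle with a violet cap; 62 high, body 25 in diameter up to 46 above its foot, cap 19 in diameter (mm). Loose, standing upright; this point is its centre, on its axis half-way up, 31 mm above its foot; z is up along its axis, yaw is arbitrary.
- holder_blue_seat (a point): BLUE plastic holder for the blue-lidded cup: a low round open dish, fixed to the worktop, inside diameter 72 mm, outside diameter 80 mm (foot flange 88 mm), rim 12 mm above the worktop. This point is the centre of its inner floor, 4 mm above the worktop (z = 0.004); z is up.
- holder_orange_seat (a point): ORANGE plastic holder for the orange-lidded cup: a low round open dish, fixed to the worktop, inside diameter 72 mm, outside diameter 80 mm (foot flange 88 mm), rim 12 mm above the worktop. This point is the centre of its inner floor, 4 mm above the worktop (z = 0.004); z is up.
- holder_red_seat (a point): RED plastic holder for the red-capped bottle: a low round open dish, fixed to the worktop, inside diameter 58 mm, outside diameter 66 mm (foot flange 74 mm), rim 12 mm above the worktop. This point is the centre of its inner floor, 4 mm above the worktop (z = 0.004); z is up.
- holder_violet_seat (a point): VIOLET plastic holder for the violet bottle: a low round open dish, fixed to the worktop, inside diameter 42 mm, outside diameter 50 mm (foot flange 58 mm), rim 12 mm above the worktop. This point is the centre of its inner floor, 4 mm above the worktop (z = 0.004); z is up.
- bottle_black_mid (a point): bystander: round white bottle with a BLACK cap, 33 in diameter, 74 high (mm). Loose, upright; to be left where it stands. This point is its centre, 37 mm above its foot.
- dropper_mid (a point): bystander: round clear dropper bottle with a WHITE pointed cap, 33 in diameter, 82 high (mm). Loose, upright; to be left where it stands. This point is its centre, 41 mm above its foot. (Wall cabinets hang over the back of the worktop, beyond about x = 0.62 m and from about z = 0.45 m up: keep the arm and wrist clear of them.)
There are look-alikes about, which are no part of the job. Leave any green or turquoise look-alike of the part that bears bottle_red_mid alone.

How it is judged:
At the end, for the whole second after the job is handed in: Each container stands at rest in the holder of its colour: centre within 12 mm of the holder's, foot within 4 mm of its floor, upright within 0.1 rad. The black-capped bottle and the dropper bottle are within 30 mm of where they began, upright within 0.15 rad (horizontal distance between cup_blue_mid and holder_blue_seat below 0.012 m and z of cup_blue_mid in the frame of holder_blue_seat between 0.031 and 0.039 m and angle between each of cup_blue_mid, cup_orange_mid, bottle_red_mid, bottle_violet_mid's own z axis and vertical below 0.1 rad and linear speed of each of cup_blue, cup_orange, bottle_red, bottle_violet below 0.02 m/s and horizontal distance between cup_orange_mid and holder_orange_seat below 0.012 m and z of cup_orange_mid in the frame of holder_orange_seat between 0.031 and 0.039 m and horizontal distance between bottle_red_mid and holder_red_seat below 0.012 m and z of bottle_red_mid in the frame of holder_red_seat between 0.045 and 0.053 m and horizontal distance between bottle_violet_mid and holder_violet_seat below 0.012 m and z of bottle_violet_mid in the frame of holder_violet_seat between 0.027 and 0.035 m and distance of each of bottle_black_mid, dropper_mid from where it was at the start of the episode below 0.03 m and angle between each of bottle_black_mid, dropper_mid's own z axis and vertical below 0.15 rad); the robot touches nothing.
It fails at once if one of the four containers is tipped by more than 0.6 rad (34 degrees) (angle between any of cup_blue_mid, cup_orange_mid, bottle_red_mid, bottle_violet_mid's own z axis and vertical above 0.6 rad).
It fails at once if the black-capped bottle or the dropper bottle is moved by more than 30 mm (distance of any of bottle_black_mid, dropper_mid from where it was at the start of the episode above 0.03 m).
It also fails if it takes over 99 s, if anything falls off the work surface, if the arm or the gripper's body presses on something with over 40 N, if the wrist force passes 120 N, or if a joint passes its speed limit or range.

## Working session

There is one attempt and no reset: what is moved stays moved. The work goes in short steps, Python scripts to look and compute and a tool call to move; the robot and the scene stay as the last step left them, time stands still between calls to the robot, and variables do not carry over. Pictures are saved under pics/ and viewed, and the job is handed in when it is done.

Besides the shell and the picture viewer there is one more tool, called as name(argument=value, ...) on one line, values as JSON. servo_tool: Moves the arm, as the interface text tells. Shift numbers are shares of 120 mm and turn numbers shares of 180 degrees, none past 1 either way. Its arguments: {"type":"object","properties":{"deltas":{"type":"array"}},"required":["deltas"]}

```bash
mkdir -p pics; python3 - <<'E'
from station import r
import cv2,numpy as np
o=r.get_obs()
print({k:np.round(v,3).tolist() for k,v in o.items()}, r.nose_length)
for n in("scene","top"):
    s=r.snapshot(n); cv2.imwrite(f"pics/{n}0.png",s["pixels"][:,:,::-1]); print(n,s["fov_y"],s["cx"],s["cy"],np.round(s["T"],4).tolist(),[k for k in s]); 
    np.savez(f"{n}0.npz",**{k:v for k,v in s.items()})
E
```

```text
{'time_s': 0.0, 'qpos': [-1.389, 0.182, 1.608, -0.0, 1.354, -0.206], 'dq': [-0.0, 0.0, -0.001, 0.001, -0.001, -0.0], 'joint_torque': [0.001, -44.487, -35.134, -0.0, 0.009, 0.0], 'tcp_pos': [0.217, -0.532, 0.238], 'ee_rot': [[0.926, 0.378, -0.0], [0.378, -0.926, 0.002], [0.0, -0.002, -1.0]], 'contact_force': [-0.45, 0.31, 0.014], 'torque': [0.01, -0.0, -0.024], 'finger_gap': 0.085} 0.008
scene 42.202982245047004 264.5478225542789 197.44772857444127 [[0.6599, 0.3597, -0.6597, -0.4223], [-0.7514, 0.3138, -0.5805, -0.8129], [-0.0018, 0.8787, 0.4773, 0.7355], [0.0, 0.0, 0.0, 1.0]] ['pixels', 'fov_y', 'cx', 'cy', 'T']
top 56.92831944390116 252.68881970472464 192.43794979473145 [[0.0171, 0.9924, -0.122, 0.4023], [-0.9998, 0.0175, 0.0018, 0.0436], [0.0039, 0.1219, 0.9925, 0.9664], [0.0, 0.0, 0.0, 1.0]] ['pixels', 'fov_y', 'cx', 'cy', 'T']
```

View pics/scene0.png

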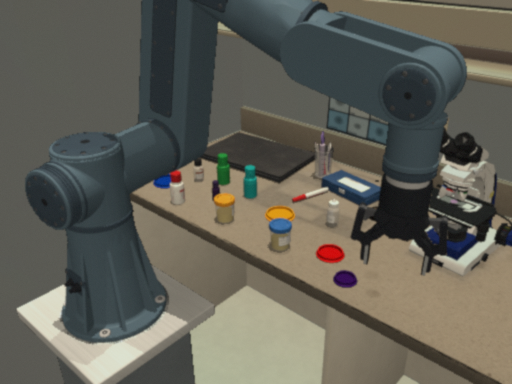

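View pics/top0.png

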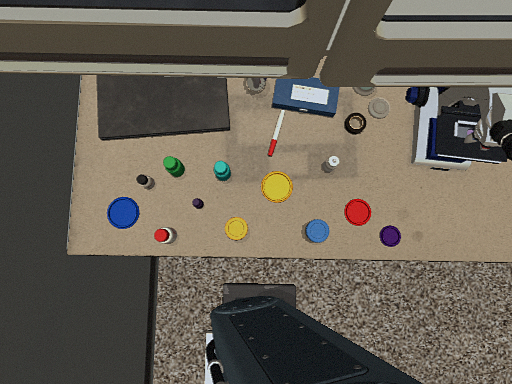

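Top view: the candidates are as follows.
- **Red bottle:** red cap at (163,235). Its look-alikes are green (173,166) and turquoise (222,170), both rejected by colour. The red marker pen at (272,145) is not a bottle.
- **Violet bottle:** (198,203). The dark-capped bystander at (145,181) is white-bodied.
- **Cups:** orange cup (236,228) against orange holder (277,187), and blue cup (317,231) against blue holder (123,212).
- **Holders:** red (358,212), violet (390,236).
- **Dropper:** (332,163).

Next come a close crop and the measurements.

```bash
cat > h.py <<'E'
import cv2,numpy as np
def K(s):
    f=192/np.tan(np.radians(float(s["fov_y"]))/2); return f,float(s["cx"]),float(s["cy"])
def ray(s,u,v):
    f,cx,cy=K(s); d=np.array([(u-cx)/f,-(v-cy)/f,-1.]); T=np.array(s["T"]); return T[:3,3],T[:3,:3]@d
def plane(s,u,v,z):
    o,d=ray(s,u,v); return o+d*(z-o[2])/d[2]
def proj(s,p):
    f,cx,cy=K(s);T=np.array(s["T"]);c=T[:3,:3].T@(np.array(p)-T[:3,3]); return cx+f*c[0]/-c[2], cy-f*c[1]/-c[2]
def tri(s1,a,s2,b):
    o1,d1=ray(s1,*a);o2,d2=ray(s2,*b)
    t=np.linalg.lstsq(np.c_[d1,-d2],o2-o1,rcond=None)[0]
    p,q=o1+t[0]*d1,o2+t[1]*d2; return (p+q)/2,np.linalg.norm(p-q)
R={"red":[(0,8),(172,180)],"orange":[(15,32)],"blue":[(100,118)],"violet":[(122,150)]}
def blobs(s,col,smin=110,vmin=40,amin=15):
    h=cv2.cvtColor(s["pixels"],cv2.COLOR_RGB2HSV); m=np.zeros(h.shape[:2],np.uint8)
    for a,b in R[col]: m|=cv2.inRange(h,(a,smin,vmin),(b,255,255))
    n,l,st,c=cv2.connectedComponentsWithStats(m)
    return [(st[i],c[i],l==i) for i in range(1,n) if st[i][4]>=amin]
E
python3 - <<'E'
from h import *
for n in("top","scene"):
    s=dict(np.load(f"{n}0.npz"))
    for c in R:
        for st,ce,m in blobs(s,c): 
            e=cv2.fitEllipse(cv2.convexHull(np.argwhere(m)[:,::-1].astype(np.int32))) if st[4]>25 else None
            print(n,c,st.tolist(),np.round(ce,1), np.round(e[0]+e[1],1) if e else '')
t=np.load("top0.npz")["pixels"][:,:,::-1]; 
cv2.imwrite("pics/c1.png",np.hstack([cv2.resize(t[150:250,100:230],None,fx=3,fy=3,interpolation=2),cv2.resize(t[150:250,220:350],None,fx=3,fy=3,interpolation=2)]))
s=np.load("scene0.npz")["pixels"][:,:,::-1]; 
cv2.imwrite("pics/c2.png",cv2.resize(s[145:295,145:375],None,fx=3.4,fy=3.4,interpolation=2))
E
```

```text
top red [268, 139, 9, 17, 88] [271.7 146.8] [271.9 146.4   6.2  18.7]
top red [344, 199, 28, 27, 574] [357.3 211.8] [357.4 211.7  26.3  27.2]
top red [154, 229, 15, 13, 157] [161.  234.7] [161.  234.6  13.3  14.4]
top orange [261, 171, 32, 32, 804] [276.4 186.5] [276.4 186.4  31.5  31.9]
top orange [224, 217, 24, 24, 436] [235.9 228. ] [235.8 228.1  23.3  23.5]
top blue [273, 78, 66, 38, 1086] [304.   94.5] [305.8  95.7  39.2  74.5]
top blue [408, 87, 10, 16, 105] [413.2  94.3] [412.3  94.2   9.7  16.7]
top blue [430, 118, 8, 40, 154] [433.5 137.7] [433.6 137.8  15.3  40.3]
top blue [107, 197, 32, 32, 799] [122.7 212.4] [122.7 212.4  31.   32.5]
top blue [306, 219, 23, 23, 416] [317.  230.4] [317.  230.4  22.5  23.1]
top violet [380, 226, 21, 21, 313] [389.9 235.7] [389.9 235.7  19.9  21.2]
scene red [170, 170, 12, 13, 117] [175.6 175.8] [175.4 175.8  12.6  13.2]
scene red [292, 194, 14, 8, 70] [298.8 197.7] [299.  197.6   5.5  15.6]
scene red [316, 244, 29, 20, 456] [329.9 253.1] [329.8 253.2  19.7  29.1]
scene orange [213, 193, 22, 29, 397] [224.  204.5] [224.1 205.7  23.7  29.7]
scene orange [264, 205, 32, 16, 371] [279.5 212.5] [279.5 214.5  19.6  30.7]
scene blue [323, 171, 58, 33, 716] [351.9 188.8] [352.1 187.3  28.1  58.7]
scene blue [154, 174, 17, 14, 177] [162.3 181.1] [162.7 180.8  14.2  18.1]
scene blue [270, 219, 21, 14, 248] [280.  225.7] [279.9 225.7  14.1  22. ]
scene blue [428, 229, 12, 15, 116] [433.6 236.4] [433.5 236.4   9.8  15.9]
scene blue [506, 230, 6, 15, 70] [508.9 238.1] [513.  235.9  11.2  19.7]
scene blue [446, 233, 31, 26, 406] [459.8 245.8] [459.3 244.3  21.5  33.2]
scene violet [334, 271, 23, 16, 279] [344.8 278.8] [344.8 278.9  15.7  22.1]
```

View pics/c1.png

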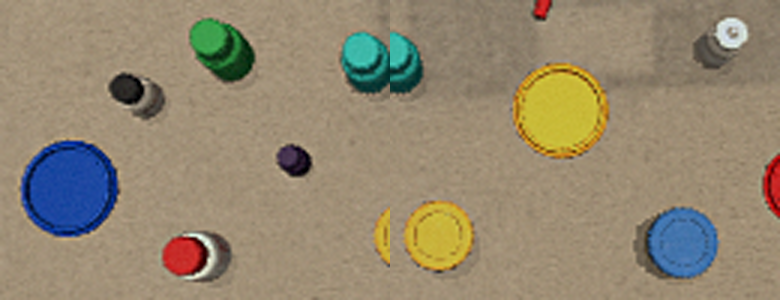

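View pics/c2.png

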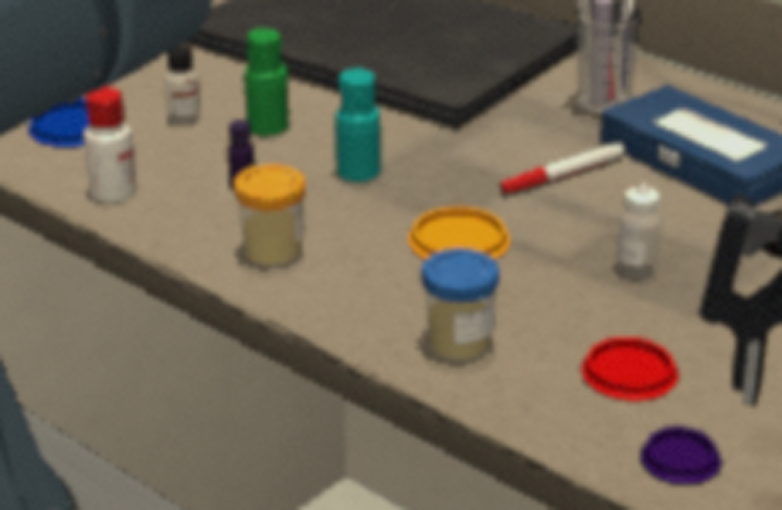

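The crops agree with the descriptions. The red cap sits on the white-bodied bottle, the violet bottle is dark with its cap at top (196.7,202.3) and scene (215,182), and the green and turquoise bottles are clearly separate.

```bash
python3 - <<'E'
from h import *
T=dict(np.load("top0.npz"));S=dict(np.load("scene0.npz"))
# name: top px, scene px, z of the top feature
D={"cup_blue":((317,230.4),(280.6,224.5),.070),"cup_orange":((235.9,228.1),(224.4,198.8),.070),
"bottle_red":((161,234.6),(175.8,174),.098),"violet":((196.7,202.3),(215,182),.062),
"H_blue":((122.7,212.4),None,.004),"H_orange":((276.4,186.5),(279.8,214.3),.004),"H_red":((357.4,211.7),(329.9,253.2),.004),"H_violet":((389.9,235.7),(344.8,278.8),.004),
"black":((142,179),(197.7,160),.074),"dropper":((333.5,160),(333.5,201),.082),"green":((170.5,163),(222.5,155),.09),"turq":((220.5,167),(250.5,167),.09)}
for k,(a,b,z) in D.items():
    p=plane(T,*a,z); print(k,"plane",np.round(p*1000).tolist(), "tri",(lambda q:(np.round(q[0]*1000).tolist(),round(q[1]*1000,1)))(tri(T,a,S,b)) if b else '', "reproj scene",np.round(proj(S,p),1))
E
```

```text
cup_blue plane [419.0, -122.0, 70.0] tri ([420.0, -124.0, 65.0], np.float64(3.6)) reproj scene [278.9 223. ]
cup_orange plane [421.0, 83.0, 70.0] tri ([422.0, 82.0, 66.0], np.float64(2.6)) reproj scene [223.4 197.6]
bottle_red plane [402.0, 263.0, 98.0] tri ([402.0, 264.0, 93.0], np.float64(1.5)) reproj scene [175.4 172.5]
violet plane [485.0, 185.0, 62.0] tri ([486.0, 185.0, 60.0], np.float64(0.3)) reproj scene [214.9 181.6]
H_blue plane [460.0, 394.0, 4.0] tri  reproj scene [165.9 181.3]
H_orange plane [538.0, -23.0, 4.0] tri ([539.0, -24.0, 4.0], np.float64(2.8)) reproj scene [278.8 214.5]
H_red plane [473.0, -244.0, 4.0] tri ([474.0, -245.0, 4.0], np.float64(2.3)) reproj scene [329.  253.2]
H_violet plane [409.0, -331.0, 4.0] tri ([410.0, -332.0, 4.0], np.float64(2.1)) reproj scene [343.9 278.7]
black plane [542.0, 325.0, 74.0] tri ([542.0, 325.0, 73.0], np.float64(1.0)) reproj scene [197.4 159.7]
dropper plane [598.0, -162.0, 82.0] tri ([600.0, -165.0, 74.0], np.float64(1.4)) reproj scene [332.3 198.6]
green plane [581.0, 250.0, 90.0] tri ([580.0, 247.0, 100.0], np.float64(1.7)) reproj scene [222.  157.6]
turq plane [573.0, 124.0, 90.0] tri ([573.0, 122.0, 99.0], np.float64(4.3)) reproj scene [249.3 169.5]
```

Triangulation gives heights close to those in the text: cups 65–66 vs 70, red bottle 93 vs 98, violet 60 vs 62, holders about 4 mm. I turn the tool to yaw 0 first.

servo_tool(deltas=[[[0, 0, 0, 0, 0, 0.0412, 100], [0, 0, 0, 0, 0, 0.0412, 100], [0, 0, 0, 0, 0, 0.0412, 100], [0, 0, 0, 0, 0, 0, 100]]])

```text
time_s: 0.6
tcp_pos: [0.2174, -0.532, 0.2388]
ee_rot: [[1.0, 0.001, -0.0], [0.001, -1.0, 0.001], [-0.0, -0.001, -1.0]]
contact_force: [0.9, 0.2, 0.5]
finger_gap: 0.0854
```

servo_tool(deltas=[[[0.168, -0.34, 0.05, 0, 0, 0, 100], [0.168, -0.34, 0.05, 0, 0, 0, 100], [0.168, -0.34, 0.05, 0, 0, 0, 100], [0.168, -0.34, 0.05, 0, 0, 0, 100], [0.168, -0.34, 0.05, 0, 0, 0, 100]]])

```text
time_s: 1.23
tcp_pos: [0.3188, -0.3269, 0.209]
ee_rot: [[1.0, 0.002, 0.0], [0.002, -1.0, 0.0], [0.0, -0.0, -1.0]]
contact_force: [0.2, -0.5, 0.9]
finger_gap: 0.0855
```

servo_tool(deltas=[[[0.168, -0.34, 0.05, 0, 0, 0, 100], [0.168, -0.34, 0.05, 0, 0, 0, 100], [0.168, -0.34, 0.05, 0, 0, 0, 100], [0.168, -0.34, 0.05, 0, 0, 0, 100], [0, 0, 0, 0, 0, 0, 100]]])

```text
time_s: 1.85
tcp_pos: [0.3994, -0.1625, 0.1847]
ee_rot: [[1.0, 0.007, -0.001], [0.007, -1.0, 0.001], [-0.001, -0.001, -1.0]]
contact_force: [-0.0, -0.7, 0.7]
finger_gap: 0.0853
```

servo_tool(deltas=[[[0.08, -0.17, 0.1, 0, 0, -0.002, 100], [0.083, -0.168, 0.15, 0, 0, 0, 100], [0, 0, 0.3, 0, 0, 0, 100], [0, 0, 0, 0, 0, 0, 100]]])

```text
time_s: 2.35
tcp_pos: [0.4165, -0.124, 0.1173]
ee_rot: [[1.0, 0.007, -0.005], [0.007, -1.0, 0.003], [-0.005, -0.003, -1.0]]
contact_force: [-0.5, -0.2, -0.5]
finger_gap: 0.0851
```

```bash
python3 - <<'E'
from station import r
import cv2,numpy as np
print(r.nose_length,np.round(r.get_obs()["tcp_pos"],4))
a=r.snapshot("scene")["pixels"][:,:,::-1][130:330,180:380];b=r.snapshot("top")["pixels"][:,:,::-1][150:350,220:420]
cv2.imwrite("pics/p1.png",cv2.resize(np.hstack([a,b]),None,fx=2,fy=2))
E
```

```text
0.008 [ 0.4165 -0.124   0.1173]
```

View pics/p1.png

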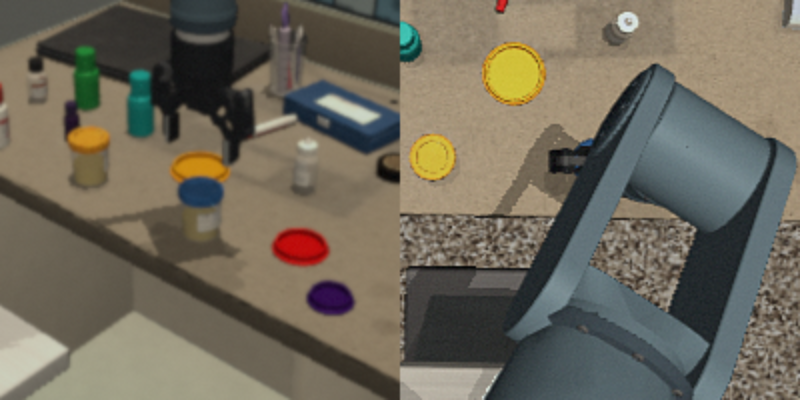

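The gripper is over the blue-lidded cup, with the fingers astride it along y. I lower it.

servo_tool(deltas=[[[0.025, 0, 0.2, 0, 0, 0, 100], [0, 0, 0.25, 0, 0, 0, 100], [0, 0, 0.25, 0, 0, 0, 100], [0, 0, 0.08, 0, 0, 0, 100], [0, 0, 0, 0, 0, 0, 100]]])

```text
time_s: 3.08
tcp_pos: [0.422, -0.1252, 0.0264]
ee_rot: [[1.0, 0.006, 0.0], [0.006, -1.0, -0.0], [0.0, 0.0, -1.0]]
contact_force: [0.1, -0.4, 0.1]
finger_gap: 0.0854
```

servo_tool(deltas=[[[0, 0, 0, 0, 0, 0, 50], [0, 0, 0, 0, 0, 0, 50], [0, 0, 0, 0, 0, 0, 50], [0, 0, 0, 0, 0, 0, 50], [0, 0, 0, 0, 0, 0, 50]]])

```text
time_s: 3.7
tcp_pos: [0.423, -0.1254, 0.0274]
ee_rot: [[1.0, 0.006, 0.003], [0.006, -1.0, -0.002], [0.003, 0.002, -1.0]]
contact_force: [-1.2, 0.9, 8.2]
finger_gap: 0.0565
```

servo_tool(deltas=[[[0, 0, -0.1, 0, 0, 0, 35], [0, 0, -0.25, 0, 0, 0, 35], [0, 0, -0.3, 0, 0, 0, 35], [0, 0, -0.3, 0, 0, 0, 35], [0, 0, -0.12, 0, 0, 0, 35]]])

```text
time_s: 4.32
tcp_pos: [0.4227, -0.1252, 0.1569]
ee_rot: [[1.0, 0.006, 0.004], [0.006, -1.0, -0.002], [0.004, 0.002, -1.0]]
contact_force: [0.2, 0.2, -0.4]
finger_gap: 0.0566
```

```bash
python3 - <<'E'
from station import r
import cv2,numpy as np
o=r.get_obs();print(np.round(o["tcp_pos"],4),o["finger_gap"],np.round(o["qpos"],2))
a=r.snapshot("scene")["pixels"][:,:,::-1][80:280,180:380]
cv2.imwrite("pics/p2.png",cv2.resize(a,None,fx=2.5,fy=2.5))
E
```

```text
[ 0.4227 -0.1252  0.1569] 0.05657217110365811 [-0.56 -0.03  2.01  0.    1.16  1.01]
```

View pics/p2.png

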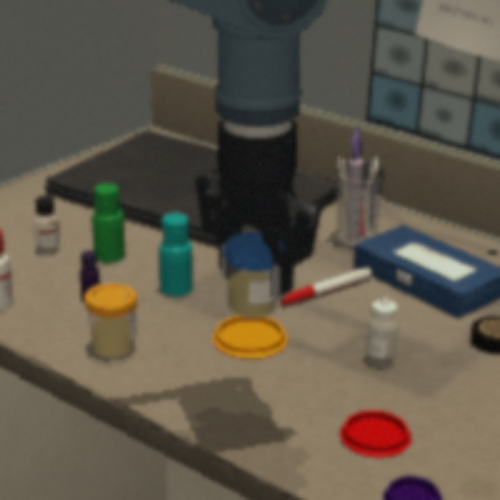

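Cup held upright and lifted; foot about 130 mm up. I carry it towards the blue holder.

servo_tool(deltas=[[[0.04, -0.2, 0, 0, 0, 0, 35], [0.1, -0.3, 0, 0, 0, 0, 35], [0.1, -0.36, 0, 0, 0, 0, 35], [0.1, -0.36, 0, 0, 0, 0, 35], [0.04, -0.36, 0, 0, 0, 0, 35]]])

```text
time_s: 5.0
tcp_pos: [0.4657, 0.0667, 0.153]
ee_rot: [[1.0, 0.006, -0.002], [0.006, -1.0, 0.0], [-0.002, -0.0, -1.0]]
contact_force: [-0.2, -0.4, -0.9]
finger_gap: 0.0566
```

servo_tool(deltas=[[[0, -0.36, 0, 0, 0, 0, 35], [0, -0.36, 0, 0, 0, 0, 35], [0, -0.36, 0, 0, 0, 0, 35], [0, -0.36, 0, 0, 0, 0, 35], [0, -0.36, 0, 0, 0, 0, 35]]])

```text
time_s: 5.62
tcp_pos: [0.4638, 0.2824, 0.1526]
ee_rot: [[1.0, 0.006, -0.002], [0.006, -1.0, -0.001], [-0.002, 0.001, -1.0]]
contact_force: [0.3, -0.6, -1.3]
finger_gap: 0.0564
```

servo_tool(deltas=[[[0, -0.36, 0, 0, 0, 0, 35], [0, -0.3, 0, 0, 0, 0, 35], [0, -0.15, 0, 0, 0, 0, 35], [0, 0, 0, 0, 0, 0, 35]]])

```text
time_s: 6.12
tcp_pos: [0.4636, 0.3786, 0.153]
ee_rot: [[1.0, 0.007, -0.001], [0.007, -1.0, -0.001], [-0.001, 0.001, -1.0]]
contact_force: [-0.8, 0.6, -1.4]
finger_gap: 0.0562
```

servo_tool(deltas=[[[0, -0.137, 0, 0, 0, 0, 35], [0, 0, 0.2, 0, 0, 0, 35], [0, 0, 0.25, 0, 0, 0, 35], [0, 0, 0.25, 0, 0, 0, 35], [0, 0, 0.08, 0, 0, 0, 35]]])

```text
time_s: 6.75
tcp_pos: [0.4631, 0.3938, 0.0585]
ee_rot: [[1.0, 0.005, -0.003], [0.005, -1.0, -0.002], [-0.003, 0.002, -1.0]]
contact_force: [0.2, -0.6, -0.9]
finger_gap: 0.0564
```

```bash
python3 - <<'E'
from station import r
import cv2,numpy as np
o=r.get_obs();print(np.round(o["tcp_pos"],4),o["finger_gap"],np.round(o["qpos"],2))
a=r.snapshot("scene")["pixels"][:,:,::-1][80:280,80:280];b=r.snapshot("top")["pixels"][:,:,::-1][130:330,60:260]
cv2.imwrite("pics/p3.png",cv2.resize(np.hstack([a,b]),None,fx=2,fy=2))
E
```

```text
[0.4631 0.3938 0.0585] 0.056387769159891125 [ 0.51  0.47  1.64 -0.    1.04  2.08]
```

View pics/p3.png

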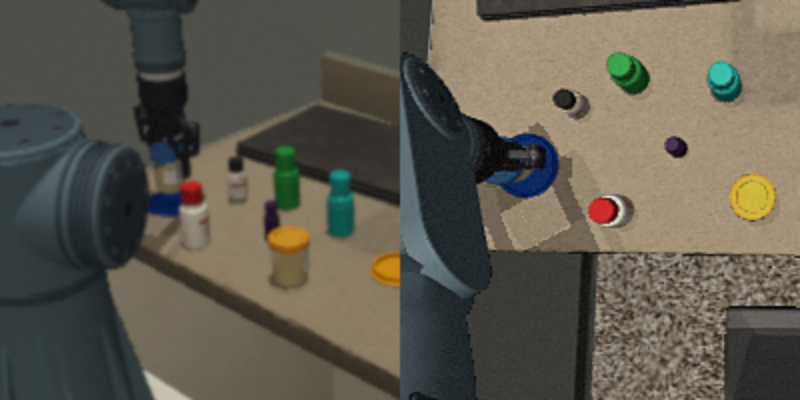

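Cup hangs just above the blue dish, centred at about scene (164,172). I lower it.

servo_tool(deltas=[[[0, 0, 0.1, 0, 0, 0, 35], [0, 0, 0.08, 0, 0, 0, 35], [0, 0, 0.04, 0, 0, 0, 35], [0, 0, 0, 0, 0, 0, 35]]])

```text
time_s: 7.35
tcp_pos: [0.4638, 0.3948, 0.0336]
ee_rot: [[1.0, 0.006, -0.001], [0.006, -1.0, -0.0], [-0.001, 0.0, -1.0]]
contact_force: [0.1, -0.2, -0.5]
finger_gap: 0.0564
```

servo_tool(deltas=[[[0, 0, 0.015, 0, 0, 0, 35], [0, 0, 0.01, 0, 0, 0, 35], [0, 0, 0, 0, 0, 0, 35]]])

```text
time_s: 7.72
tcp_pos: [0.4645, 0.3951, 0.0316]
ee_rot: [[1.0, 0.006, 0.001], [0.006, -1.0, 0.0], [0.001, -0.0, -1.0]]
contact_force: [0.5, 0.1, 2.2]
finger_gap: 0.0566
```

Contact at z=0.0316, as predicted. I release and rise straight up.

servo_tool(deltas=[[[0, 0, 0, 0, 0, 0, 80], [0, 0, 0, 0, 0, 0, 100], [0, 0, 0, 0, 0, 0, 100], [0, 0, -0.1, 0, 0, 0, 100], [0, 0, -0.3, 0, 0, 0, 100]]])

```text
time_s: 8.35
tcp_pos: [0.4627, 0.394, 0.0781]
ee_rot: [[1.0, 0.006, -0.004], [0.006, -1.0, -0.002], [-0.004, 0.002, -1.0]]
contact_force: [0.1, -0.0, -0.1]
finger_gap: 0.0857
```

servo_tool(deltas=[[[0, 0, -0.3, 0, 0, 0, 100], [0, 0, -0.35, 0, 0, 0, 100], [0, 0.2, -0.3, 0, 0, 0, 100], [-0.2, 0.3, 0, 0, 0, 0, 100], [0, 0, 0, 0, 0, 0, 100]]])

```text
time_s: 8.98
tcp_pos: [0.4392, 0.3333, 0.1939]
ee_rot: [[1.0, 0.005, -0.0], [0.005, -1.0, -0.0], [-0.0, 0.0, -1.0]]
contact_force: [-0.7, -0.4, -0.7]
finger_gap: 0.0853
```

```bash
python3 - <<'E'
from station import r
from h import *
o=r.get_obs();print(np.round(o["tcp_pos"],4))
s=r.snapshot("scene");t=r.snapshot("top")
a=s["pixels"][:,:,::-1][100:300,80:280];b=t["pixels"][:,:,::-1][130:330,60:260]
cv2.imwrite("pics/p4.png",cv2.resize(np.hstack([a,b]),None,fx=2,fy=2))
for n,x in(("t",t),("s",s)):
  for c in("blue","red"):
    for st,ce,m in blobs(x,c): print(n,c,st.tolist(),np.round(ce,1))
print("pred lid top t,s",proj(t,[.460,.394,.074]),proj(s,[.460,.394,.074]))
E
```

```text
[0.4392 0.3333 0.1939]
t blue [273, 78, 66, 37, 1100] [304.   94.7]
t blue [409, 87, 9, 16, 107] [413.1  94.4]
t blue [430, 118, 12, 41, 159] [433.7 138.1]
t blue [110, 197, 29, 12, 200] [124.  201.9]
t blue [112, 221, 23, 8, 103] [123.6 224.8]
t red [268, 139, 9, 17, 89] [271.7 146.7]
t red [344, 199, 27, 27, 574] [357.3 211.8]
t red [154, 229, 15, 13, 156] [161.  234.7]
s blue [156, 158, 17, 10, 136] [164.  162.9]
s blue [323, 171, 60, 35, 765] [352.9 189.3]
s blue [154, 178, 15, 10, 81] [159.8 183.8]
s blue [423, 226, 54, 33, 773] [448.  243.4]
s blue [506, 230, 6, 15, 68] [509. 238.]
s red [170, 170, 11, 13, 117] [175.4 176.1]
s red [447, 188, 6, 4, 15] [449.5 189.4]
s red [292, 194, 14, 8, 70] [298.8 197.7]
s red [316, 244, 29, 20, 456] [329.9 253.1]
pred lid top t,s (np.float64(112.63690147092134), np.float64(210.4861775362411)) (np.float64(163.8427316121338), np.float64(161.73573443706303))
```

View pics/p4.png

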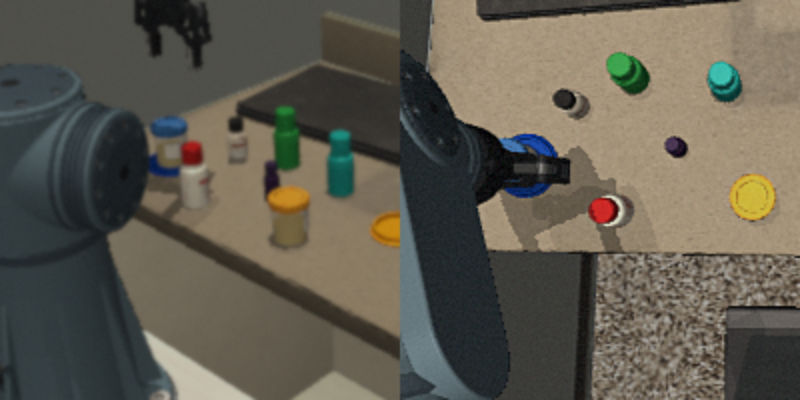

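The blue cup stands in its dish: lid at scene (164,163), predicted (164,162). Next is the red-capped bottle.

servo_tool(deltas=[[[-0.155, 0.29, 0, 0, 0, 0, 100], [-0.155, 0.295, 0.1, 0, 0, 0, 100], [0, 0, 0.2, 0, 0, 0, 100], [0, 0, 0.1, 0, 0, 0, 100], [0, 0, 0, 0, 0, 0, 100]]])

```text
time_s: 9.7
tcp_pos: [0.4036, 0.2648, 0.1444]
ee_rot: [[1.0, 0.006, -0.002], [0.006, -1.0, -0.0], [-0.002, 0.0, -1.0]]
contact_force: [-0.0, -1.1, 0.4]
finger_gap: 0.0854
```

servo_tool(deltas=[[[-0.012, 0.01, 0.2, 0, 0, 0, 100], [0, 0, 0.25, 0, 0, 0, 100], [0, 0, 0.25, 0, 0, 0, 100], [0, 0, 0.15, 0, 0, 0, 100], [0, 0, 0, 0, 0, 0, 100]]])

```text
time_s: 10.32
tcp_pos: [0.402, 0.2634, 0.0424]
ee_rot: [[1.0, 0.006, -0.002], [0.006, -1.0, -0.001], [-0.002, 0.001, -1.0]]
contact_force: [0.1, -1.1, -0.7]
finger_gap: 0.0855
```

servo_tool(deltas=[[[0, 0, 0, 0, 0, 0, 40], [0, 0, 0, 0, 0, 0, 30], [0, 0, 0, 0, 0, 0, 25], [0, 0, 0, 0, 0, 0, 25], [0, 0, 0, 0, 0, 0, 25]]])

```text
time_s: 10.95
tcp_pos: [0.4033, 0.2638, 0.0445]
ee_rot: [[1.0, 0.006, 0.002], [0.006, -1.0, 0.001], [0.002, -0.001, -1.0]]
contact_force: [-1.4, 1.7, 6.0]
finger_gap: 0.0398
```

```bash
python3 - <<'E'
from station import r
from h import *
o=r.get_obs();print(np.round(o["tcp_pos"],4),o["finger_gap"])
s=r.snapshot("scene")
cv2.imwrite("pics/p5.png",cv2.resize(s["pixels"][:,:,::-1][110:230,120:280],None,fx=4,fy=4,interpolation=2))
for st,ce,m in blobs(s,"red"): print(st.tolist(),np.round(ce,1))
E
```

```text
[0.4033 0.2638 0.0445] 0.03980573314031376
[171, 171, 8, 12, 78] [174.2 177. ]
[447, 188, 6, 4, 15] [449.5 189.4]
[292, 194, 14, 8, 71] [298.8 197.7]
[316, 244, 29, 20, 456] [329.9 253.1]
```

View pics/p5.png

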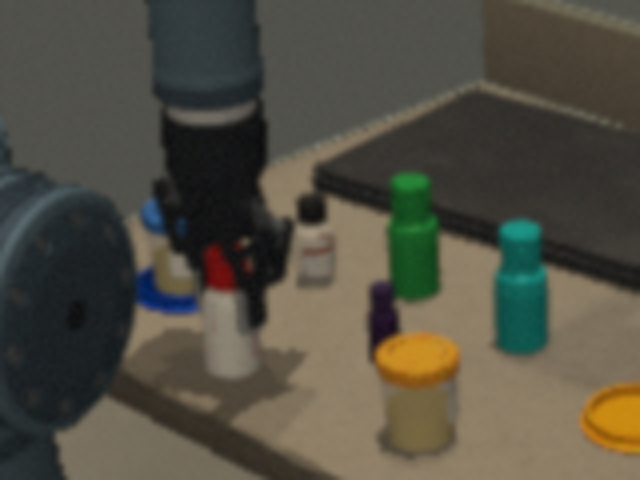

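The bottle is upright between the fingers, but the gap of 39.8 mm (body 42) hints that the pads overlap the shoulder. I regrip 6 mm lower.

servo_tool(deltas=[[[0, 0, 0, 0, 0, 0, 70], [0, 0, 0.03, 0, 0, 0, 70], [0, 0, 0.03, 0, 0, 0, 70], [0, 0, 0, 0, 0, 0, 30], [0, 0, 0, 0, 0, 0, 25]]])

```text
time_s: 11.62
tcp_pos: [0.4022, 0.2631, 0.0358]
ee_rot: [[1.0, 0.006, -0.0], [0.006, -1.0, -0.0], [-0.0, 0.0, -1.0]]
contact_force: [-0.3, -0.7, -0.6]
finger_gap: 0.04
```

servo_tool(deltas=[[[0, 0, 0, 0, 0, 0, 25], [0, 0, 0, 0, 0, 0, 25], [0, 0, 0, 0, 0, 0, 25]]])

```text
time_s: 12.0
tcp_pos: [0.4022, 0.2631, 0.0359]
ee_rot: [[1.0, 0.006, -0.0], [0.006, -1.0, -0.0], [-0.0, 0.0, -1.0]]
contact_force: [0.5, -0.2, -1.0]
finger_gap: 0.0403
```

servo_tool(deltas=[[[0, 0, -0.1, 0, 0, 0, 20], [0, 0, -0.25, 0, 0, 0, 20], [0, 0, -0.3, 0, 0, 0, 20], [0, 0, -0.3, 0, 0, 0, 20], [0, 0, -0.1, 0, 0, 0, 20]]])

```text
time_s: 12.62
tcp_pos: [0.4037, 0.2637, 0.1649]
ee_rot: [[1.0, 0.006, 0.005], [0.006, -1.0, 0.002], [0.005, -0.002, -1.0]]
contact_force: [0.2, 0.3, -2.0]
finger_gap: 0.0399
```

```bash
python3 - <<'E'
from station import r
from h import *
o=r.get_obs();print(np.round(o["tcp_pos"],4),o["finger_gap"])
s=r.snapshot("scene")
cv2.imwrite("pics/p6.png",cv2.resize(s["pixels"][:,:,::-1][60:230,100:300],None,fx=3,fy=3,interpolation=2))
E
```

```text
[0.4037 0.2637 0.1649] 0.03992440357251609
```

View pics/p6.png

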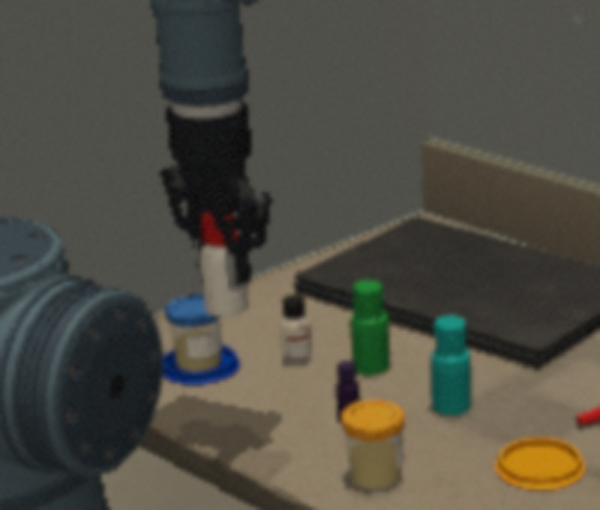

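```bash
python3 - <<'E'
from station import r
from h import *
s=r.snapshot("scene");t=r.snapshot("top")
cv2.imwrite("pics/p7.png",np.hstack([cv2.resize(s["pixels"][:,:,::-1][115:175,145:205],None,fx=8,fy=8,interpolation=2),cv2.resize(t["pixels"][:,:,::-1][200:260,120:160],None,fx=8,fy=8,interpolation=2)]))
# expected axis in scene if upright
for z in(.0,.071,.098): print(z,proj(s,[.402,.2637,.129+z]),proj(t,[.402,.2637,.129+z]))
E
```

```text
0.0 (np.float64(174.4765623235982), np.float64(162.88095744823426)) (np.float64(157.48851228610775), np.float64(234.46987170654825))
0.071 (np.float64(172.28907163765467), np.float64(140.26509179993326)) (np.float64(148.79311914704414), np.float64(234.3334416650047))
0.098 (np.float64(171.42964094820496), np.float64(131.3796738498043)) (np.float64(145.0478979035105), np.float64(234.274679435204))
```

View pics/p7.png

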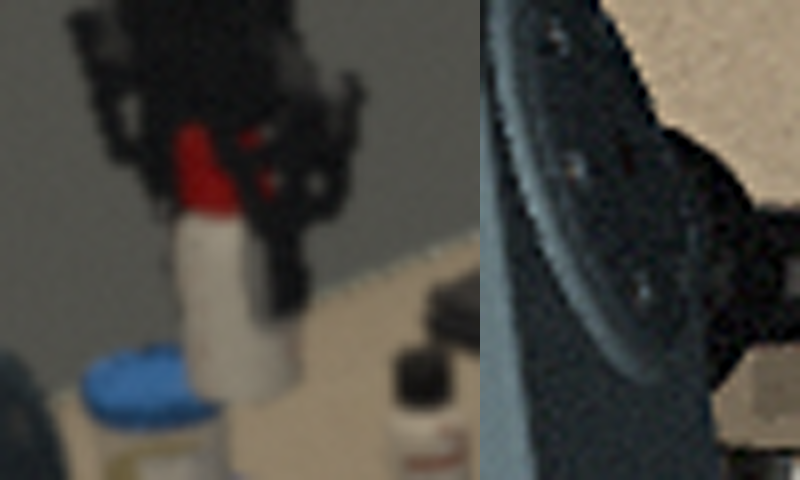

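The bottle is upright: measured edge slope 4.5°, against 5.5° expected from perspective. I carry it to the red holder.

servo_tool(deltas=[[[0.04, 0.2, 0, 0, 0, 0, 20], [0.08, 0.3, 0, 0, 0, 0, 20], [0.08, 0.36, 0, 0, 0, 0, 20], [0.08, 0.36, 0, 0, 0, 0, 20], [0.08, 0.36, 0, 0, 0, 0, 20]]])

```text
time_s: 13.4
tcp_pos: [0.4454, 0.0726, 0.16]
ee_rot: [[1.0, 0.006, -0.003], [0.006, -1.0, 0.0], [-0.003, -0.0, -1.0]]
contact_force: [0.1, 0.6, -0.9]
finger_gap: 0.04
```

servo_tool(deltas=[[[0.08, 0.36, 0, 0, 0, 0, 20], [0.06, 0.36, 0, 0, 0, 0, 20], [0.04, 0.36, 0, 0, 0, 0, 20], [0, 0.36, 0, 0, 0, 0, 20], [0, 0.36, 0, 0, 0, 0, 20]]])

```text
time_s: 14.02
tcp_pos: [0.4681, -0.1429, 0.1598]
ee_rot: [[1.0, 0.006, -0.003], [0.006, -1.0, 0.002], [-0.003, -0.002, -1.0]]
contact_force: [1.4, -0.2, 0.2]
finger_gap: 0.0403
```

servo_tool(deltas=[[[0, 0.36, 0, 0, 0, 0, 20], [0, 0.3, 0, 0, 0, 0, 20], [0, 0.15, 0, 0, 0, 0, 20], [0, 0, 0, 0, 0, 0, 20]]])

```text
time_s: 14.52
tcp_pos: [0.4693, -0.2393, 0.1606]
ee_rot: [[1.0, 0.004, -0.002], [0.004, -1.0, 0.002], [-0.002, -0.002, -1.0]]
contact_force: [-0.3, 0.2, -2.4]
finger_gap: 0.0401
```

servo_tool(deltas=[[[0.04, 0.045, 0, 0, 0, 0, 20], [0, 0, 0.2, 0, 0, 0, 20], [0, 0, 0.28, 0, 0, 0, 20], [0, 0, 0.25, 0, 0, 0, 20], [0, 0, 0.1, 0, 0, 0, 20]]])

```text
time_s: 15.15
tcp_pos: [0.4741, -0.2427, 0.0605]
ee_rot: [[1.0, 0.007, -0.002], [0.007, -1.0, 0.002], [-0.002, -0.002, -1.0]]
contact_force: [-0.4, 0.4, 0.2]
finger_gap: 0.0401
```

```bash
python3 - <<'E'
from station import r
from h import *
o=r.get_obs();print(np.round(o["tcp_pos"],4),o["finger_gap"])
s=r.snapshot("scene");t=r.snapshot("top")
cv2.imwrite("pics/p8.png",np.hstack([cv2.resize(s["pixels"][:,:,::-1][180:280,280:380],None,fx=4,fy=4,interpolation=2),cv2.resize(t["pixels"][:,:,::-1][160:260,310:410],None,fx=4,fy=4,interpolation=2)]))
E
```

```text
[ 0.4741 -0.2427  0.0605] 0.04007372433000777
```

View pics/p8.png

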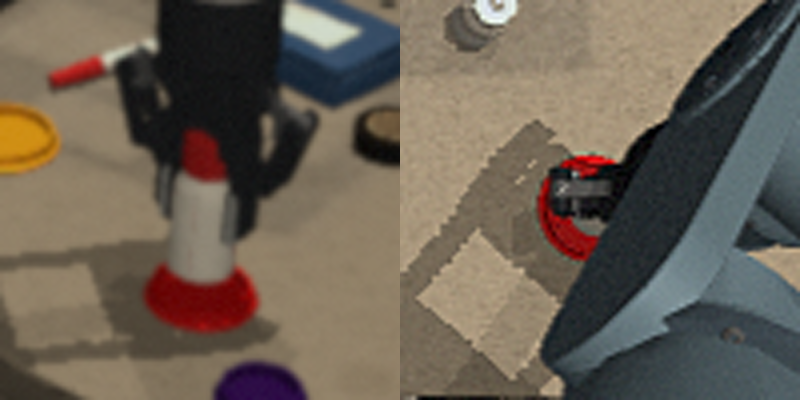

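Bottle foot is above the red dish, with its axis at scene (330,250). I lower it 20 mm.

servo_tool(deltas=[[[0, 0.01, 0.07, 0, 0, 0, 20], [0, 0, 0.06, 0, 0, 0, 20], [0, 0, 0.025, 0, 0, 0, 20], [0, 0, 0.01, 0, 0, 0, 20], [0, 0, 0, 0, 0, 0, 20]]])

```text
time_s: 15.88
tcp_pos: [0.4748, -0.2459, 0.0426]
ee_rot: [[1.0, 0.006, 0.0], [0.006, -1.0, -0.0], [0.0, 0.0, -1.0]]
contact_force: [-0.8, 0.5, -0.8]
finger_gap: 0.0402
```

servo_tool(deltas=[[[0, 0, 0.012, 0, 0, 0, 20], [0, 0, 0.012, 0, 0, 0, 20], [0, 0, 0, 0, 0, 0, 20]]])

```text
time_s: 16.25
tcp_pos: [0.4749, -0.2459, 0.0397]
ee_rot: [[1.0, 0.006, 0.0], [0.006, -1.0, -0.0], [0.0, 0.0, -1.0]]
contact_force: [-0.2, 0.4, 1.3]
finger_gap: 0.04
```

servo_tool(deltas=[[[0, 0, 0, 0, 0, 0, 70], [0, 0, 0, 0, 0, 0, 100], [0, 0, 0, 0, 0, 0, 100], [0, 0, -0.2, 0, 0, 0, 100], [0, 0, -0.3, 0, 0, 0, 100]]])

```text
time_s: 16.88
tcp_pos: [0.4739, -0.2451, 0.0991]
ee_rot: [[1.0, 0.006, -0.002], [0.006, -1.0, 0.002], [-0.002, -0.002, -1.0]]
contact_force: [0.3, -1.3, 0.3]
finger_gap: 0.0852
```

servo_tool(deltas=[[[0, 0, -0.35, 0, 0, 0, 100], [0, 0, -0.3, 0, 0, 0, 100], [0, -0.2, 0, 0, 0, 0, 100], [-0.09, -0.4, 0, 0, 0, 0, 100], [-0.09, -0.4, 0, 0, 0, 0, 100]]])

```text
time_s: 17.5
tcp_pos: [0.4512, -0.1238, 0.1763]
ee_rot: [[1.0, 0.005, -0.002], [0.005, -1.0, 0.001], [-0.002, -0.001, -1.0]]
contact_force: [0.6, 0.2, -0.3]
finger_gap: 0.0855
```

servo_tool(deltas=[[[-0.09, -0.4, 0, 0, 0, 0, 100], [-0.09, -0.4, 0, 0, 0, 0, 100], [-0.09, -0.4, 0, 0, 0, 0, 100], [0, -0.3, 0, 0, 0, 0, 100], [0, 0, 0, 0, 0, 0, 100]]])

```text
time_s: 18.12
tcp_pos: [0.4175, 0.0564, 0.1765]
ee_rot: [[1.0, 0.01, -0.002], [0.01, -1.0, 0.001], [-0.002, -0.001, -1.0]]
contact_force: [0.1, -0.8, 0.4]
finger_gap: 0.0851
```

```bash
python3 - <<'E'
from station import r
from h import *
o=r.get_obs();print(np.round(o["tcp_pos"],4),o["finger_gap"])
s=r.snapshot("scene");t=r.snapshot("top")
cv2.imwrite("pics/p9.png",np.hstack([cv2.resize(s["pixels"][:,:,::-1][160:285,200:370],None,fx=3,fy=3,interpolation=2),cv2.resize(t["pixels"][:,:,::-1][150:275,310:410],None,fx=3,fy=3,interpolation=2)]))
for n,x in(("t",t),("s",s)):
  for c in("orange","red"):
    for st,ce,m in blobs(x,c): print(n,c,st.tolist(),np.round(ce,1))
print(proj(t,[.473,-.245,.102]),proj(s,[.473,-.245,.102]))
E
```

```text
[0.4175 0.0564 0.1765] 0.08505352796385866
t orange [261, 171, 32, 30, 724] [276.5 185. ]
t red [268, 139, 9, 17, 90] [271.7 146.8]
t red [344, 199, 27, 27, 302] [354.  212.9]
t red [361, 202, 16, 14, 163] [368.4 208.8]
s orange [214, 193, 21, 29, 414] [224.2 205.3]
s orange [264, 205, 32, 19, 470] [279.6 214.2]
s orange [371, 208, 15, 8, 68] [378.5 210.8]
s red [447, 188, 6, 4, 15] [449.5 189.4]
s red [292, 194, 14, 8, 71] [298.8 197.7]
s red [326, 217, 14, 16, 187] [332.4 224.6]
s red [316, 245, 29, 19, 259] [329.4 255.6]
(np.float64(369.6726612068326), np.float64(208.90137209505338)) (np.float64(331.7465702153727), np.float64(220.43682163887271))
```

View pics/p9.png

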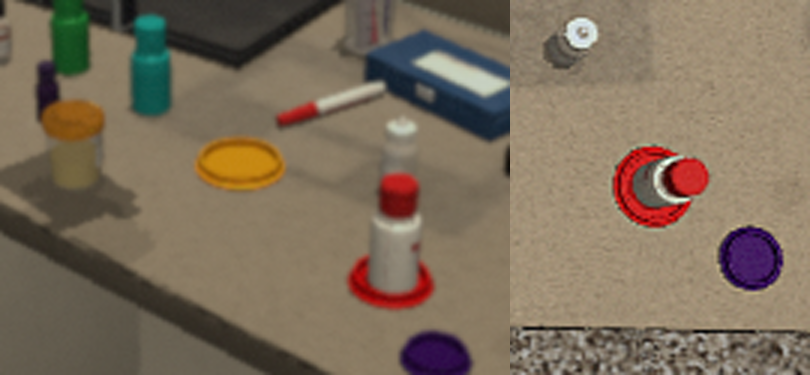

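The red bottle stands in the red dish: cap at top (369,209), predicted (370,209). Next is the orange cup.

servo_tool(deltas=[[[0.015, -0.12, 0, 0, 0, -0.002, 100], [0.015, -0.1, 0.1, 0, 0, 0, 100], [0, 0, 0.3, 0, 0, 0, 100], [0, 0, 0.1, 0, 0, 0, 100], [0, 0, 0, 0, 0, 0, 100]]])

```text
time_s: 18.85
tcp_pos: [0.4216, 0.0804, 0.1166]
ee_rot: [[1.0, 0.012, -0.003], [0.012, -1.0, 0.0], [-0.003, -0.0, -1.0]]
contact_force: [-1.1, -0.6, -0.1]
finger_gap: 0.0854
```

servo_tool(deltas=[[[0, -0.02, 0.2, 0, 0, 0.003, 100], [0, 0, 0.25, 0, 0, 0, 100], [0, 0, 0.22, 0, 0, 0, 100], [0, 0, 0.08, 0, 0, 0, 100], [0, 0, 0, 0, 0, 0, 100]]])

```text
time_s: 19.48
tcp_pos: [0.4228, 0.0826, 0.028]
ee_rot: [[1.0, 0.002, 0.0], [0.002, -1.0, 0.0], [0.0, -0.0, -1.0]]
contact_force: [0.6, 0.1, 0.4]
finger_gap: 0.0853
```

servo_tool(deltas=[[[0, 0, 0, 0, 0, 0, 60], [0, 0, 0, 0, 0, 0, 50], [0, 0, 0, 0, 0, 0, 40], [0, 0, 0, 0, 0, 0, 35], [0, 0, 0, 0, 0, 0, 35]]])

```text
time_s: 20.1
tcp_pos: [0.4238, 0.0826, 0.0291]
ee_rot: [[1.0, 0.003, 0.003], [0.003, -1.0, -0.0], [0.003, 0.0, -1.0]]
contact_force: [-1.2, 1.3, 7.8]
finger_gap: 0.057
```

servo_tool(deltas=[[[0, 0, -0.1, 0, 0, 0, 35], [0, 0, -0.2, 0, 0, 0, 35], [0, 0, -0.25, 0, 0, 0, 35], [0.05, 0.05, -0.15, 0, 0, 0, 35], [0.12, 0.11, 0, 0, 0, 0, 35]]])

```text
time_s: 20.72
tcp_pos: [0.4445, 0.0633, 0.1137]
ee_rot: [[1.0, 0.004, 0.004], [0.004, -1.0, -0.0], [0.004, 0.0, -1.0]]
contact_force: [0.6, 0.9, -0.7]
finger_gap: 0.0571
```

servo_tool(deltas=[[[0.2, 0.18, 0, 0, 0, 0, 35], [0.22, 0.2, 0, 0, 0, 0, 35], [0.22, 0.2, 0, 0, 0, 0, 35], [0.12, 0.1, 0, 0, 0, 0, 35], [0, 0, 0, 0, 0, 0, 35]]])

```text
time_s: 21.35
tcp_pos: [0.5345, -0.0186, 0.111]
ee_rot: [[1.0, 0.001, -0.001], [0.001, -1.0, 0.0], [-0.001, -0.0, -1.0]]
contact_force: [-0.5, 0.7, 0.4]
finger_gap: 0.0571
```

```bash
python3 - <<'E'
from station import r
from h import *
o=r.get_obs();print(np.round(o["tcp_pos"],4),o["finger_gap"])
s=r.snapshot("scene")
cv2.imwrite("pics/p10.png",cv2.resize(s["pixels"][:,:,::-1][120:260,200:370],None,fx=4,fy=4,interpolation=2))
E
```

```text
[ 0.5345 -0.0186  0.111 ] 0.057088721554942705
```

View pics/p10.png

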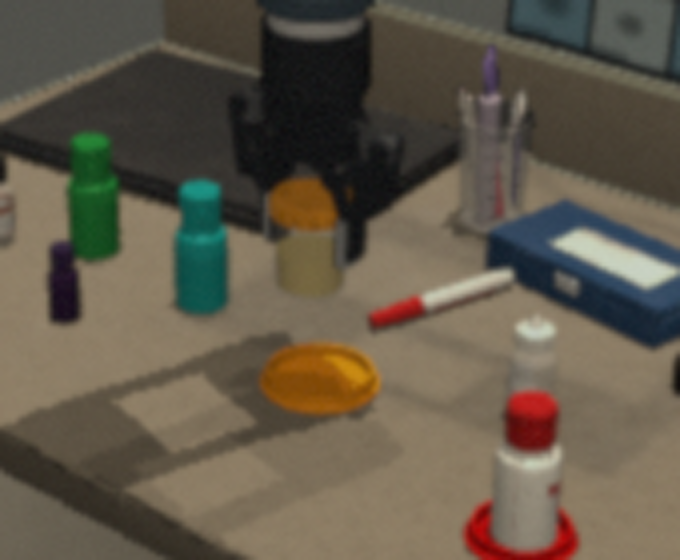

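Orange cup held upright above its dish (scene (280,214)). I lower it.

servo_tool(deltas=[[[0.046, 0.041, 0, 0, 0, 0, 35], [0, 0, 0.15, 0, 0, 0, 35], [0, 0, 0.22, 0, 0, 0, 35], [0, 0, 0.16, 0, 0, 0, 35], [0, 0, 0.04, 0, 0, 0, 35]]])

```text
time_s: 22.02
tcp_pos: [0.5378, -0.0218, 0.0409]
ee_rot: [[1.0, 0.003, -0.004], [0.003, -1.0, 0.001], [-0.004, -0.001, -1.0]]
contact_force: [-0.3, -0.7, -1.1]
finger_gap: 0.0569
```

servo_tool(deltas=[[[0, 0, 0.03, 0, 0, 0, 35], [0, 0, 0.015, 0, 0, 0, 35], [0, 0, 0, 0, 0, 0, 35]]])

```text
time_s: 22.4
tcp_pos: [0.5402, -0.0228, 0.0383]
ee_rot: [[1.0, 0.003, 0.001], [0.003, -1.0, -0.0], [0.001, 0.0, -1.0]]
contact_force: [0.2, -0.3, -0.0]
finger_gap: 0.0571
```

servo_tool(deltas=[[[0, 0, 0.02, 0, 0, 0, 35], [0, 0, 0.015, 0, 0, 0, 35], [0, 0, 0.008, 0, 0, 0, 35], [0, 0, 0, 0, 0, 0, 35]]])

```text
time_s: 22.9
tcp_pos: [0.5402, -0.0227, 0.0332]
ee_rot: [[1.0, 0.003, 0.001], [0.003, -1.0, -0.0], [0.001, 0.0, -1.0]]
contact_force: [-0.8, 0.5, 4.3]
finger_gap: 0.0571
```

servo_tool(deltas=[[[0, 0, 0, 0, 0, 0, 80], [0, 0, 0, 0, 0, 0, 100], [0, 0, 0, 0, 0, 0, 100], [0, 0, -0.2, 0, 0, 0, 100], [0, 0, -0.3, 0, 0, 0, 100]]])

```text
time_s: 23.52
tcp_pos: [0.5386, -0.0225, 0.092]
ee_rot: [[1.0, 0.003, -0.003], [0.003, -1.0, 0.001], [-0.003, -0.001, -1.0]]
contact_force: [1.4, -0.6, -0.7]
finger_gap: 0.0856
```

servo_tool(deltas=[[[0, 0, -0.3, 0, 0, 0, 100], [-0.1, -0.1, -0.2, 0, 0, 0, 100], [-0.15, -0.35, 0, 0, 0, 0, 100], [-0.15, -0.4, 0, 0, 0, 0, 100], [-0.06, -0.4, 0, 0, 0, 0, 100]]])

```text
time_s: 24.15
tcp_pos: [0.4832, 0.1283, 0.1527]
ee_rot: [[1.0, 0.002, -0.0], [0.002, -1.0, 0.0], [-0.0, -0.0, -1.0]]
contact_force: [1.4, 0.6, -0.2]
finger_gap: 0.0852
```

servo_tool(deltas=[[[0, -0.3, 0, 0, 0, 0, 100], [0, -0.15, 0, 0, 0, 0, 100], [0, 0, 0, 0, 0, 0, 100]]])

```text
time_s: 24.52
tcp_pos: [0.484, 0.1816, 0.1525]
ee_rot: [[1.0, 0.004, -0.0], [0.004, -1.0, -0.0], [-0.0, 0.0, -1.0]]
contact_force: [-0.5, 0.1, -0.5]
finger_gap: 0.0855
```

```bash
python3 - <<'E'
from station import r
from h import *
o=r.get_obs();print(np.round(o["tcp_pos"],4),o["finger_gap"])
s=r.snapshot("scene");t=r.snapshot("top")
cv2.imwrite("pics/p11.png",np.hstack([cv2.resize(s["pixels"][:,:,::-1][120:260,180:320],None,fx=2.8,fy=2.8,interpolation=2),cv2.resize(t["pixels"][:,:,::-1][130:270,160:300],None,fx=2.8,fy=2.8,interpolation=2)]))
for n,x in(("t",t),("s",s)):
    for st,ce,m in blobs(x,"orange"): print(n,st.tolist(),np.round(ce,1))
print(proj(t,[.538,-.023,.074]),proj(s,[.538,-.023,.074]))
E
```

```text
[0.484  0.1816 0.1525] 0.08548033102643748
t [353, 115, 11, 10, 16] [358.  119.1]
t [261, 171, 32, 32, 798] [276.5 186.3]
s [264, 189, 32, 35, 730] [279.3 207.4]
s [371, 208, 15, 8, 77] [378.9 210.9]
(np.float64(278.37756060806146), np.float64(182.76069991395383)) (np.float64(279.1338934472457), np.float64(193.22831068477666))
```

View pics/p11.png

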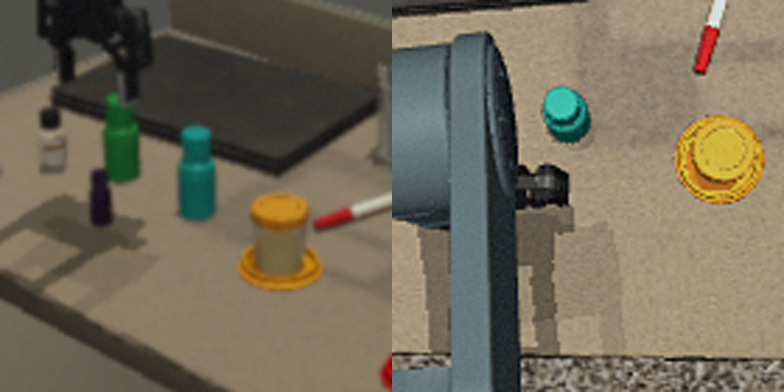

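The orange cup stands in its dish: lid at top (278,184), about 3 mm from the prediction. Next is the violet bottle.

servo_tool(deltas=[[[0.008, -0.028, 0.2, 0, 0, 0, 100], [0, 0, 0.3, 0, 0, 0, 100], [0, 0, 0.3, 0, 0, 0, 100], [0, 0, 0.2, 0, 0, 0, 100], [0, 0, 0.05, 0, 0, 0, 100]]])

```text
time_s: 25.25
tcp_pos: [0.484, 0.1829, 0.025]
ee_rot: [[1.0, 0.001, -0.003], [0.001, -1.0, -0.001], [-0.003, 0.001, -1.0]]
contact_force: [0.4, -0.5, 2.0]
finger_gap: 0.0858
```

servo_tool(deltas=[[[0, 0, 0, 0, 0, 0, 60], [0, 0, 0, 0, 0, 0, 40], [0, 0, 0, 0, 0, 0, 25], [0, 0, 0, 0, 0, 0, 10], [0, 0, 0, 0, 0, 0, 10]]])

```text
time_s: 25.88
tcp_pos: [0.4857, 0.1847, 0.0278]
ee_rot: [[1.0, 0.003, 0.002], [0.003, -1.0, 0.0], [0.002, -0.0, -1.0]]
contact_force: [-0.4, -0.5, 5.4]
finger_gap: 0.0223
```

servo_tool(deltas=[[[0, 0, 0, 0, 0, 0, 50], [0, 0, 0.02, 0, 0, 0, 50], [0, 0, 0.03, 0, 0, 0, 50], [0, 0, 0, 0, 0, 0, 25], [0, 0, 0, 0, 0, 0, 10]]])

```text
time_s: 26.5
tcp_pos: [0.485, 0.1845, 0.0206]
ee_rot: [[1.0, 0.003, -0.0], [0.003, -1.0, -0.0], [-0.0, 0.0, -1.0]]
contact_force: [0.3, 0.3, -0.1]
finger_gap: 0.023
```

servo_tool(deltas=[[[0, 0, 0, 0, 0, 0, 10], [0, 0, 0, 0, 0, 0, 10], [0, 0, 0, 0, 0, 0, 10]]])

```text
time_s: 26.88
tcp_pos: [0.485, 0.1845, 0.0207]
ee_rot: [[1.0, 0.003, 0.0], [0.003, -1.0, -0.0], [0.0, 0.0, -1.0]]
contact_force: [-0.2, -0.0, -0.5]
finger_gap: 0.0229
```

```bash
python3 - <<'E'
from station import r
from h import *
o=r.get_obs();print(np.round(o["tcp_pos"],4),o["finger_gap"])
s=r.snapshot("scene")
cv2.imwrite("pics/p12.png",cv2.resize(s["pixels"][:,:,::-1][130:230,170:270],None,fx=5,fy=5,interpolation=2))
E
```

```text
[0.485  0.1845 0.0207] 0.02294450987283661
```

View pics/p12.png

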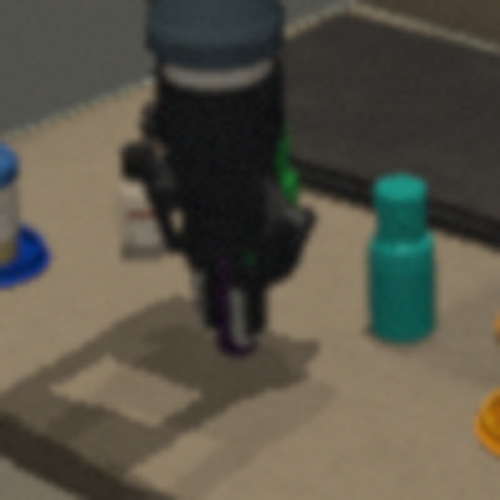

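servo_tool(deltas=[[[0, 0, -0.1, 0, 0, 0, 5], [0, 0, -0.25, 0, 0, 0, 5], [0, 0, -0.3, 0, 0, 0, 5], [0, 0, -0.35, 0, 0, 0, 5], [0, 0, -0.2, 0, 0, 0, 5]]])

```text
time_s: 27.55
tcp_pos: [0.4861, 0.1847, 0.168]
ee_rot: [[1.0, 0.003, 0.004], [0.003, -1.0, 0.001], [0.004, -0.001, -1.0]]
contact_force: [0.2, 0.1, -0.8]
finger_gap: 0.0229
```

```bash
python3 - <<'E'
from station import r
from h import *
o=r.get_obs();print(np.round(o["tcp_pos"],4),o["finger_gap"])
s=r.snapshot("scene")
cv2.imwrite("pics/p13.png",cv2.resize(s["pixels"][:,:,::-1][90:190,170:270],None,fx=5,fy=5,interpolation=2))
E
```

```text
[0.4861 0.1847 0.168 ] 0.02292390741950778
```

View pics/p13.png

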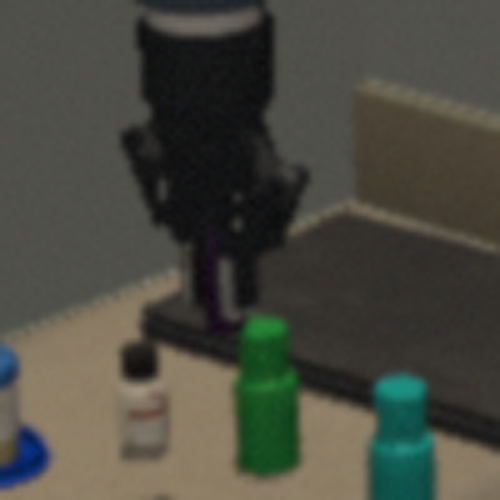

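Violet bottle lifted and upright, visible at about crop (215,280). I carry it to the violet holder.

servo_tool(deltas=[[[-0.02, 0.2, 0, 0, 0, 0, 5], [-0.05, 0.3, 0, 0, 0, 0, 5], [-0.06, 0.36, 0, 0, 0, 0, 5], [-0.06, 0.36, 0, 0, 0, 0, 5], [-0.06, 0.36, 0, 0, 0, 0, 5]]])

```text
time_s: 28.22
tcp_pos: [0.4551, -0.0064, 0.1648]
ee_rot: [[1.0, 0.003, 0.001], [0.003, -1.0, -0.0], [0.001, 0.0, -1.0]]
contact_force: [0.7, 0.0, 0.3]
finger_gap: 0.0226
```

servo_tool(deltas=[[[-0.06, 0.36, 0, 0, 0, 0, 5], [-0.06, 0.36, 0, 0, 0, 0, 5], [-0.06, 0.36, 0, 0, 0, 0, 5], [-0.06, 0.36, 0, 0, 0, 0, 5], [-0.06, 0.36, 0, 0, 0, 0, 5]]])

```text
time_s: 28.85
tcp_pos: [0.4196, -0.2226, 0.1649]
ee_rot: [[1.0, 0.002, 0.0], [0.002, -1.0, -0.0], [0.0, 0.0, -1.0]]
contact_force: [0.6, 0.4, 0.1]
finger_gap: 0.0228
```

servo_tool(deltas=[[[-0.06, 0.36, 0, 0, 0, 0, 5], [-0.02, 0.3, 0, 0, 0, 0, 5], [0, 0.15, 0, 0, 0, 0, 5], [0, 0.05, 0, 0, 0, 0, 5], [0, 0, 0, 0, 0, 0, 5]]])

```text
time_s: 29.48
tcp_pos: [0.4109, -0.3237, 0.1644]
ee_rot: [[1.0, 0.003, -0.0], [0.003, -1.0, 0.001], [-0.0, -0.001, -1.0]]
contact_force: [0.0, 0.2, -0.2]
finger_gap: 0.0229
```

servo_tool(deltas=[[[-0.012, 0.065, 0, 0, 0, 0, 5], [0, 0, 0.25, 0, 0, 0, 5], [0, 0, 0.3, 0, 0, 0, 5], [0, 0, 0.3, 0, 0, 0, 5], [0, 0, 0.13, 0, 0, 0, 5]]])

```text
time_s: 30.1
tcp_pos: [0.4086, -0.3308, 0.0452]
ee_rot: [[1.0, 0.003, -0.002], [0.003, -1.0, 0.003], [-0.002, -0.003, -1.0]]
contact_force: [-0.2, 1.0, 0.4]
finger_gap: 0.0229
```

```bash
python3 - <<'E'
from station import r
from h import *
o=r.get_obs();print(np.round(o["tcp_pos"],4),o["finger_gap"])
s=r.snapshot("scene")
cv2.imwrite("pics/p14.png",cv2.resize(s["pixels"][:,:,::-1][200:300,290:390],None,fx=5,fy=5,interpolation=2))
E
```

```text
[ 0.4086 -0.3308  0.0452] 0.022859558935216663
```

View pics/p14.png

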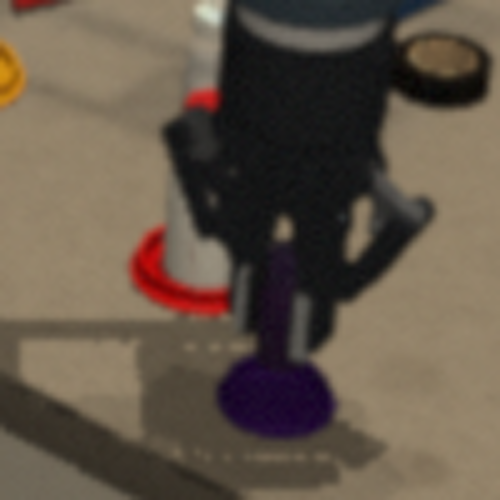

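Bottle axis is at scene (345,270), over the dish at (345,279). I lower it 20 mm.

servo_tool(deltas=[[[0, 0, 0.07, 0, 0, 0, 5], [0, 0, 0.06, 0, 0, 0, 5], [0, 0, 0.02, 0, 0, 0, 5], [0, 0, 0.015, 0, 0, 0, 5], [0, 0, 0, 0, 0, 0, 5]]])

```text
time_s: 30.78
tcp_pos: [0.4094, -0.3324, 0.0275]
ee_rot: [[1.0, 0.003, 0.0], [0.003, -1.0, -0.0], [0.0, 0.0, -1.0]]
contact_force: [0.8, 0.5, -0.3]
finger_gap: 0.0228
```

servo_tool(deltas=[[[0, 0, 0.012, 0, 0, 0, 5], [0, 0, 0.01, 0, 0, 0, 5], [0, 0, 0.005, 0, 0, 0, 5], [0, 0, 0, 0, 0, 0, 5]]])

```text
time_s: 31.28
tcp_pos: [0.4094, -0.3323, 0.0243]
ee_rot: [[1.0, 0.003, -0.0], [0.003, -1.0, 0.0], [-0.0, -0.0, -1.0]]
contact_force: [-1.3, 1.2, 4.8]
finger_gap: 0.023
```

Contact at 0.0243, predicted 0.0247. I release with a moderate opening, rise, and back off to the right.

servo_tool(deltas=[[[0, 0, 0, 0, 0, 0, 50], [0, 0, 0, 0, 0, 0, 70], [0, 0, 0, 0, 0, 0, 70], [0, 0, -0.2, 0, 0, 0, 70], [0, 0, -0.3, 0, 0, 0, 70]]])

```text
time_s: 31.9
tcp_pos: [0.4086, -0.3314, 0.0835]
ee_rot: [[1.0, 0.003, -0.002], [0.003, -1.0, 0.002], [-0.002, -0.002, -1.0]]
contact_force: [0.9, -0.8, 0.4]
finger_gap: 0.0599
```

servo_tool(deltas=[[[0, 0, -0.4, 0, 0, 0, 70], [0, 0, -0.4, 0, 0, 0, 70], [-0.2, 0.35, -0.3, 0, 0, 0, 70], [-0.3, 0.4, 0, 0, 0, 0, 70], [-0.3, 0.4, 0, 0, 0, 0, 70]]])

```text
time_s: 32.52
tcp_pos: [0.313, -0.472, 0.2169]
ee_rot: [[1.0, 0.004, 0.001], [0.004, -1.0, -0.002], [0.001, 0.002, -1.0]]
contact_force: [1.0, -0.4, -0.1]
finger_gap: 0.0596
```

servo_tool(deltas=[[[-0.3, 0.35, 0, 0, 0, 0, 70], [0, 0.1, 0, 0, 0, 0, 70], [0, 0, 0, 0, 0, 0, 70]]])

```text
time_s: 32.9
tcp_pos: [0.2778, -0.5249, 0.2156]
ee_rot: [[1.0, 0.001, 0.0], [0.001, -1.0, 0.001], [0.0, -0.001, -1.0]]
contact_force: [0.1, 0.2, -0.5]
finger_gap: 0.0595
```

```bash
python3 - <<'E'
from station import r
from h import *
o=r.get_obs();print(np.round(o["tcp_pos"],4),np.round(o["contact_force"],1))
for n in("scene","top"):
    s=r.snapshot(n); cv2.imwrite(f"pics/{n}_end.png",s["pixels"][:,:,::-1]); np.savez(f"{n}1.npz",**s)
t=np.load("top1.npz")["pixels"][:,:,::-1];s=np.load("scene1.npz")["pixels"][:,:,::-1]
cv2.imwrite("pics/endcrop.png",np.vstack([cv2.resize(t[150:255,100:410],None,fx=2.5,fy=2.5,interpolation=2),cv2.resize(s[150:290,145:375],(775,310),interpolation=2)]))
E
```

```text
[ 0.2778 -0.5249  0.2156] [ 0.1  0.2 -0.5]
```

View pics/endcrop.png

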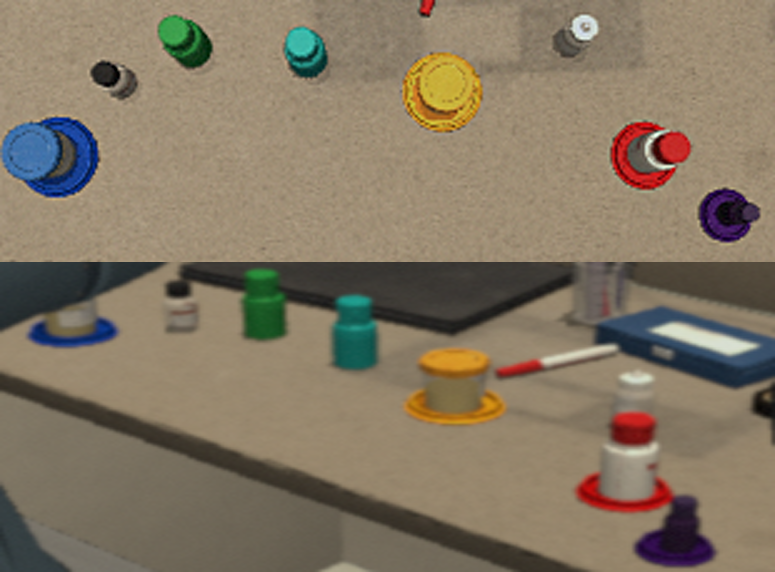

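View pics/scene_end.png

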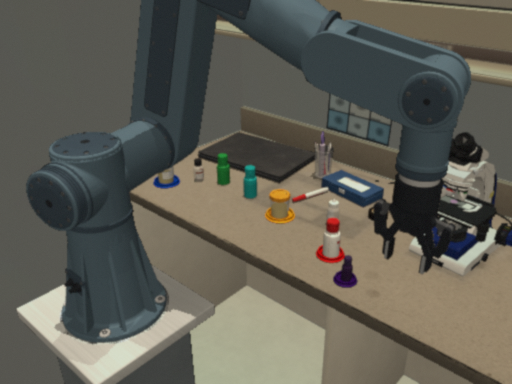

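All four are in their dishes, by the end crop. I check the centres numerically, and whether the bystanders moved.

```bash
python3 - <<'E'
from h import *
t=dict(np.load("top1.npz"));t0=dict(np.load("top0.npz"));s=dict(np.load("scene1.npz"))
for n,a,z,h,b in(("blue",(112.8,210.4),.074,(.460,.394),None),("orange",(278.4,183.2),.074,(.538,-.0235),(280,196)),("red",(368.8,209.2),.102,(.4735,-.2445),(332.6,221.5)),("violet",(400.4,235.2),.066,(.4095,-.3315),(347.7,258.5))):
    p=plane(t,*a,z); print(n,np.round(p[:2]*1000),"off mm",np.round((p[:2]-h)*1000,1), np.round(tri(t,a,s,b)[0]*1000) if b else '')
d=np.abs(t["pixels"].astype(int)-t0["pixels"].astype(int)).max(2)
for n,(x,y) in(("black",(145,181)),("dropper",(332,163))): print(n,"max diff",d[y-14:y+14,x-14:x+14].max(), (d[y-14:y+14,x-14:x+14]>40).sum())
E
```

```text
blue [460. 394.] off mm [ 0.2 -0.4] 
orange [537. -23.] off mm [-1.1  0.4] [539. -24.  65.]
red [ 472. -243.] off mm [-1.3  1.7] [ 474. -245.   98.]
violet [ 411. -333.] off mm [ 1.2 -1.7] [ 411. -335.   63.]
black max diff 19 0
dropper max diff 11 0
```

```bash
python3 -c "
from station import r
print(r.finish_job())"
```

```text
the job is handed in; nothing more can be done
None
```

The blue and orange cups, the red-capped bottle and the violet bottle each stand upright in the holder of their colour. I handed the job in at about 33 s; the system gave no verdict.

**Position:** the final top view puts every container within about 2 mm of its holder's centre. The contact height on lowering matched the holder floor for all four.

**Bystanders:** the before and after top pictures show no movement of the black-capped or dropper bottle. The green and turquoise look-alikes were never handled. The gripper ended clear of everything.

**Disagreements:**
- Two-view heights came out up to 5 mm below the text's values at the start. In the last check they were 3 to 9 mm below, with the orange lid reading 65 instead of 74 mm. I put this down to my scene-view pixels, which I picked by eye on the lid tops.
- The finger gap read about 2 mm under the stated diameter on the red and violet bottles. I regripped both lower, and the gap stayed 2 mm under.
- The blue cup's final height was not triangulated, because the arm hid its lid in the last scene view. An earlier scene view, taken just after placing, showed the lid where predicted.

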